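Turn the spice jar's bar code to the pantry scanner

ROBOT

A 6-joint arm with a two-finger parallel gripper is mounted at the origin on a cart in front of the work surface, level with it; the furniture and walls round the work are solid. World frame = base frame: x ahead of the robot, y to its left, z up, the work surface at z = 0. Lengths are in mm, angles in rad, forces in N, time in s.
With the tool pointing down it reaches from about 275 to 750 mm from the base axis. Payload 10.2 kg.
Tool frame: the origin (TCP) lies midway between the tips of the shut fingers; the grasp point (between the pads) lies grip_depth behind it (grip_depth is the distance from the TCP to the grasp point, in mm); z points along the fingers, y is the line along which they close (so a half turn about z gives the same grasp; the last joint's range is limited). The gripper opens to 85 mm and grips with 20 to 120 N. Pads are 22 mm wide; open, the fingers measure 114 mm over their backs; the gripper's body (76 mm by 85 mm) begins 54 mm behind the grasp point. The pads swing forward as they close: fully open they stand 13 mm farther back than shut.
Start: joints at [-1.439, 0.313, 1.498, -0, 1.331, -0.223], TCP at [182.374, -492.312, 231.294] pointing down, gripper open.
Joint ranges: [-2.94, 2.94], [-0.97, 2.17], [0.19, 2.56], [-1.23, 4.37], [0.02, 3.11], [-2.88, 2.88]. Speed limits (rad/s): [2.39, 2.39, 3.01, 3.14, 3.14, 3.14].

INTERFACE

Orientations are given as a unit quaternion [w, x, y, z].
In Python, from rig import * gives the robot as it stands.
- The arm moves only by the tool servo_tool, never from a script. Its argument "commands" is a list of rows, each a list of 3 entries, a list of its own where there are three numbers: the gripper command: -1 is fully open, 1 is shut, values between are in proportion, then the shift along the tool's x, y, z in m, then the turn, a rotation vector about the tool's x, y, z in units of 6 degrees (1.0 is 6 degrees). In form: [[grip, [dx, dy, dz], [ax, ay, az]], ...]. A call has 1 to 10 rows; each row shifts and turns the commanded pose from where the row before left it, along the tool's axes as they then stand; what a row does not reach is not made up. A row lasts 1/12 s, in which the tool goes at most 41.7 mm and 7.16 degrees, less where a joint would pass 70% of its speed; a pose out of reach is approached as far as the arm can. A call is refused whole if a number of a shift passes 0.0417 or a number of a turn 1, either way. A call with a gripper value outside its range is refused whole. The fingers move at their own pace and stop on an object; "squeeze" is the grip in N (left out, the last holds). Time passes only in rows, so rows that do not move let the fingers close. It gives the time, the measured TCP pose, the force, the opening and the grip force at its end, in the units of the state.
- sense(): the state, without advancing time (a new reading comes with each control period).
- capture(name): name is "scene" or "top" or "wrist"; returns a dict with "pixels" (400x640x3 uint8, red, green, blue), "z_map" (400x640 float32, mm along the optical axis (not along the pixel's ray), 0 where there is no reading), "fx", "fy", "cx", "cy" (pixels), "rvec" (rotation vector, rad) and "tvec" (3), from world to camera coordinates, as OpenCV has them; the wrist camera has in their place "T_tool_cam" (4x4, takes a point from camera to tool coordinates, whose origin is the TCP and whose axes are the flange's). Camera axes: x right, y down, z forward; pixel columns grow to the right and rows downward; lengths in mm; the calibration is good to about 2 mm. A picture is of the moment at which its call begins: read the wrist's pose just before it.
- finish_job(): hands the job in; it is judged then, once.
The state is a dict: "time_s": time; "joints": joint angles; "dq": joint speeds; "tau": joint torques, N m; "eef_pos": TCP position; "ee_rot": TCP orientation; "force": force on the tool from outside, world axes, zero at the start; "wrist_torque": the same for the moment, N m; "grip_width": opening from 0.0 (shut) to 1.0 (fully open); "grip_force": force on a finger pad.
Only numpy, scipy, OpenCV 4.12 (cv2) and the standard library are available. Lean on these libraries where they do the work, as an engineer would, in place of code of your own. Each camera call takes 0.05 s, during which the arm holds its last target. There are 200 camera calls.

TASK

The spice jar standing under the head of the pantry stock scanner has its blue-edged bar-code sticker turned away from the scanner. Turn the jar until the sticker squarely faces the middle of the red spring plate, press that side gently against the plate until the plate is all the way in, and hold it there for a moment; then draw the jar back just enough to let the plate out again and leave it standing upright on the stand, sticker still facing the plate close in front of it. Do not disturb the salt shaker, the tin or the blue bowl.

Things in the scene. Friction and masses are not known exactly. Their poses are not given: they have to be found in the camera images.
- scanner: fixed white stock scanner. Origin at worktop level under the middle of its stand, a black rubber disc 88 mm wide, top at z 20 mm. Its +x points from stand to plate, +y left. Base x -55 to 130, y +-55. Head above: z 158 to 236, y +-28, front round (radius 28 about x 33, foremost x 5); column x 80 to 120, y +-40, to z 237. Nose behind plate: x 48 to 84, y +-18, z 34 to 86. Open in front and at both sides.
- plate_face (a point): middle of the front face of the scanner's red spring plate (34 mm wide, 48 mm high, 6 mm thick, upright, facing the stand): at x 34, y 0, z 60 mm of the scanner when out; it moves with the plate; axes as the scanner's
- plate (a joint): how far the plate is pushed in along the scanner's +x (m): 0 out, 0.006 all the way in (hard stop). A spring: about 1 N to start, 3 N all the way in; springs out again when let go, about 0.05 s; damaged by more than 35 N
- jar: loose spice jar, 140 to 280 g, 96 mm tall, origin at the centre of its underside, z up. Clear body, a rounded square 41 mm across its flats, 49 mm over its corners, up to z 65, then narrowing into a round yellow cap, 41 mm wide, z 76 to 96, which does not unscrew: turning the cap turns the jar. Bar-code sticker on the flat at its +x; a blue dot on the cap's top over it. A green pictured label is on the opposite side.
- code (a point): middle of the jar's bar-code side (white bar-code sticker with blue edge, 19 x 34 mm): on the flat at x 21, y 0, z 40 mm of the jar; its x axis is the jar's and points straight out of the sticker
- salt: bystander: glass salt shaker with grey top, 44 mm wide, 90 mm tall; origin at the centre of its underside
- tin: bystander: low fruit tin, 75 mm wide, 58 mm tall; origin at the centre of its underside
- bowl: bystander: dark blue bowl, 115 mm wide, 50 mm tall; origin at the centre of its underside

How it is judged (in metres and radians):
On the way:
1. the jar's bar-code side is pressed squarely against the plate, which is pushed in by more than 4 of its 6 mm (value of joint plate above 0.004 m and horizontal distance between code and plate_face below 0.009 m and angle between the x axis of code and the x axis of scanner, either way round below 0.14 rad), for 0.3 s.
At the end, for the whole second after the job is handed in: The jar stands still and upright (within 3 degrees) on the stand, its bar-code sticker facing the plate squarely (within 8 degrees) and no more than 20 mm from the middle of the plate's face, seen from above; the plate is out again (less than 1.5 mm in) (angle between the x axis of code and the x axis of scanner, either way round below 0.14 rad and horizontal distance between code and plate_face below 0.02 m and value of joint plate below 0.0015 m and angle between jar's own z axis and vertical below 0.05 rad and z of jar in the frame of scanner between 0.017 and 0.023 m and linear speed of jar below 0.01 m/s); the robot touches nothing.
It fails at once if the plate is pressed with more than 35 N (contact force between anything else and plate_c0 above 35 N).
It fails at once if the jar is tipped by more than 20 degrees (angle between jar's own z axis and vertical above 0.35 rad).
It fails at once if the salt shaker is shifted by more than 20 mm (distance of salt from where it was at the start of the episode above 0.02 m).
It fails at once if the tin is shifted by more than 20 mm (distance of tin from where it was at the start of the episode above 0.02 m).
It fails at once if the blue bowl is shifted by more than 20 mm (distance of bowl from where it was at the start of the episode above 0.02 m).
It also fails if it takes over 72 s, if anything falls off the work surface, if the arm or the gripper's body presses on something with over 40 N, if the wrist force passes 120 N, or if a joint passes its speed limit or range.

## Working session

There is one attempt and no reset: what is moved stays moved. The work goes in short steps, Python scripts to look and compute and a tool call to move; the robot and the scene stay as the last step left them, time stands still between calls to the robot, and variables do not carry over. Pictures are saved under pics/ and viewed, at most 10 in all, crops included, and the job is handed in when it is done.

Besides the shell and the picture viewer there is one more tool, called after "Request:" as name([rows], argument=value, ...), one row to a line, values as JSON. servo_tool: Moves the arm, as the interface text tells. Its arguments: {"type":"object","properties":{"commands":{"type":"array"},"squeeze":{"type":"number"}},"required":["commands"]}

```bash
mkdir -p pics; ls
cat > h.py <<'E'
from rig import *
import numpy as np, cv2
from scipy.spatial.transform import Rotation as R
def cam(name):
    s=sense(); c=capture(name)
    if name=="wrist":
        q=s["ee_rot"]; T=np.eye(4); T[:3,:3]=R.from_quat([q[1],q[2],q[3],q[0]]).as_matrix(); T[:3,3]=s["eef_pos"]
        c["W"]=T@np.array(c["T_tool_cam"])
    else:
        T=np.eye(4); T[:3,:3]=cv2.Rodrigues(np.array(c["rvec"],float))[0]; T[:3,3]=np.ravel(c["tvec"]); c["W"]=np.linalg.inv(T)
    return c
def cloud(c):
    z=c["z_map"]; v,u=np.mgrid[:z.shape[0],:z.shape[1]]
    P=np.dstack([(u-c["cx"])/c["fx"]*z,(v-c["cy"])/c["fy"]*z,z]); return P@c["W"][:3,:3].T+c["W"][:3,3]
def onz(c,u,v,h):
    d=c["W"][:3,:3]@np.array([(u-c["cx"])/c["fx"],(v-c["cy"])/c["fy"],1]); o=c["W"][:3,3]; return o+d*(h-o[2])/d[2]
def save(c,n): cv2.imwrite("pics/"+n,c["pixels"][:,:,::-1])
E
python3 - <<'E'
from h import *
for n in("scene","top"):
    c=cam(n); save(c,n+"0.png"); np.savez(n+"0.npz",**c); print(n,c["W"].round(2).tolist(),c["fx"])
s=sense(); print(s)
E
```

```text
pics
scene [[-0.56, -0.54, 0.63, -205.47], [-0.83, 0.36, -0.43, 633.15], [0.0, -0.76, -0.65, 869.87], [0.0, 0.0, 0.0, 1.0]] 460.5776325962439
top [[0.01, -0.99, 0.17, 410.48], [-1.0, 0.0, 0.07, 76.61], [-0.07, -0.17, -0.98, 916.83], [0.0, 0.0, 0.0, 1.0]] 379.13287194973003
{'time_s': 0.1, 'joints': array([-1.43939831e+00,  3.13412415e-01,  1.49831166e+00,  2.68849152e-06,
        1.33099432e+00, -2.23383173e-01]), 'dq': array([ 1.15444709e-03,  4.10555396e-05, -1.75274090e-03,  9.93119876e-04,
       -2.99901001e-04,  2.53652635e-03]), 'tau': array([ 3.09607443e-03, -4.12896144e+01, -2.60139978e+01, -1.66797295e-04,
        3.04571535e-03,  2.27172836e-05]), 'eef_pos': array([ 182.34665906, -492.09273259,  230.80151526]), 'ee_rot': array([-5.62214591e-04,  9.84307404e-01,  1.76461380e-01,  2.71829274e-05]), 'force': array([0.5423492 , 0.32902445, 0.21384743]), 'wrist_torque': array([0.04462247, 0.03179581, 0.00549212]), 'grip_force': 0.0, 'grip_width': 1.0019592702438929}
```

View pics/scene0.png

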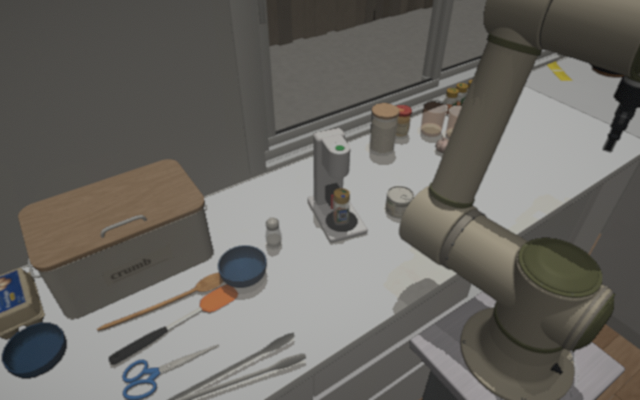

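View pics/top0.png

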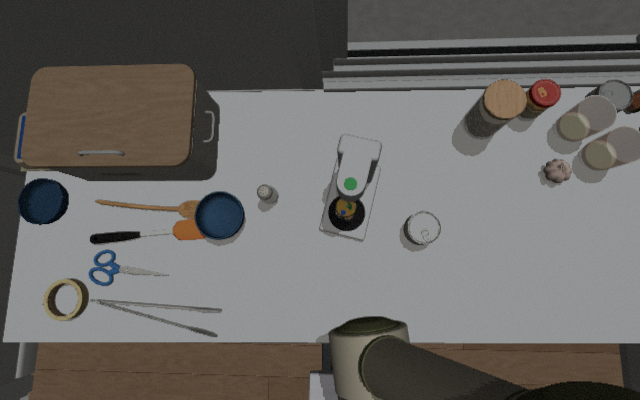

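The scene view shows the scanner with the jar at about (342,205), the salt at (273,232), the bowl at (242,266) and the tin at (400,200). In the top view the scanner runs from about (345,235) to (360,140), with the jar cap near (346,207), salt (266,193), tin (422,228) and bowl (220,216).

Run:
```python
from h import *
c=dict(np.load("top0.npz")); P=cloud(c); im=c["pixels"]; hsv=cv2.cvtColor(im,cv2.COLOR_RGB2HSV)
box=np.zeros(im.shape[:2],bool); box[120:250,310:390]=1
def rect(m,n):
    p=P[m&box][:,:2].astype(np.float32); print(n,len(p),p.mean(0).round(1),cv2.minAreaRect(p))
z=P[:,:,2]; print(np.histogram(z[box],bins=[-5,5,10,15,18,22,26,40,80,110,118,150,170,200,228,234,242,260]))
rect((z>8)&(z<26)|(z>227),"base+top"); rect((z>8)&(z<26),"base"); rect((z>150)&(z<245),"head")
H,S,V=[hsv[:,:,i].astype(int) for i in range(3)]
for n,m in(("dark disc",(V<40)),("yellow",(H>12)&(H<35)&(S>110)&(V>60)),("blue",(H>100)&(H<135)&(S>100)),("green",(H>40)&(H<85)&(S>100)),):
    m=m&box; ys,xs=np.nonzero(m); print(n,len(xs),xs.mean(),ys.mean(),np.median(P[m],0).round(1))
    h={"yellow":116,"blue":116,"dark disc":20,"green":236}[n]; print(onz(c,xs.mean(),ys.mean(),h).round(1))
# bystanders
for n,(u,v,r) in dict(salt=(266,193,14),tin=(422,228,22),bowl=(220,216,30)).items():
    q=P[v-r:v+r,u-r:u+r].reshape(-1,3); q=q[q[:,2]>12]; print(n,(q[:,:2].min(0)+q[:,:2].max(0))/2,q[:,2].max())
cv2.imwrite("pics/topcrop.png",cv2.resize(im[120:250,300:400,::-1],None,fx=4,fy=4,interpolation=cv2.INTER_CUBIC))
s=dict(np.load("scene0.npz")); cv2.imwrite("pics/scenecrop.png",cv2.resize(s["pixels"][120:245,290:390,::-1],None,fx=4,fy=4,interpolation=cv2.INTER_CUBIC))
```

```text
(array([5853,   42,   89,  436, 1161,  158,   12,   53,   67,  184,  101,
         26,   93,   98,  126, 1851,    1]), array([ -5,   5,  10,  15,  18,  22,  26,  40,  80, 110, 118, 150, 170,
       200, 228, 234, 242, 260]))
base+top 3881 [552.1  63.3] ((529.5592651367188, 71.23048400878906), (109.87999725341797, 234.08547973632812), 76.49534606933594)
base 1849 [523.6  68.4] ((553.4235229492188, 65.50483703613281), (109.87077331542969, 185.13877868652344), 76.4089126586914)
head 2195 [579.4  58.3] ((577.5906372070312, 59.58289337158203), (79.80555725097656, 115.0693130493164), 76.29480743408203)
dark disc 580 346.10689655172416 216.44827586206895 [502.3  75.3  21.1]
[506.3  75.   20. ]
yellow 204 345.12745098039215 207.38725490196077 [515.8  77.5 117.3]
[515.4  77.2 116. ]
blue 32 339.78125 213.375 [504.2  83.8  94.1]
[502.6  88.5 116. ]
green 162 348.12345679012344 190.84567901234567 [540.5  70.  237.5]
[530.   71.6 236. ]
salt [494.25076781 176.77862222] 916.8291111183671
tin [462.79838621 -28.71683725] 916.8291111183671
bowl [486.91295551 268.35913392] 916.8291111183671
```

View pics/topcrop.png

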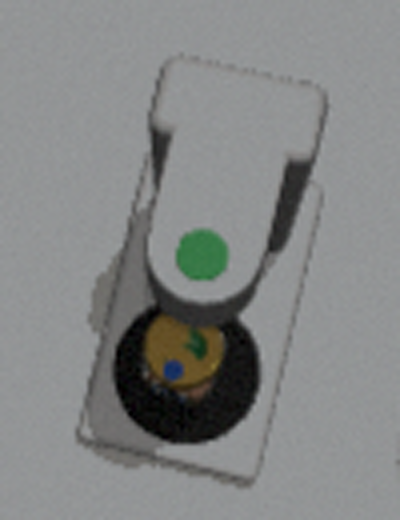

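The crop shows the cap centred at about (184,348) and the blue dot at (173,371), so the sticker faces away from the plate by about 167°. The scanner origin comes out near (517,74) with yaw -13.6°.

The head overhangs the jar, so I'll approach near-horizontally from the front and turn the cap in several grips.

Request:
servo_tool([
  [-1, [0.025, -0.029, -0.0065], [0, 0, 0]],
  [-1, [0.025, -0.029, -0.0065], [0, 0, 0]],
  [-1, [0.025, -0.029, -0.0065], [0, 0, 0]],
  [-1, [0.025, -0.029, -0.0065], [0, 0, 0]],
  [-1, [0.025, -0.029, -0.0065], [0, 0, 0]],
  [-1, [0.025, -0.029, -0.0065], [0, 0, 0]],
  [-1, [0.025, -0.029, -0.0065], [0, 0, 0]],
  [-1, [0.025, -0.029, -0.0065], [0, 0, 0]],
  [-1, [0, 0, 0], [0, -1, 0]],
  [-1, [0, 0, 0], [0, -1, 0]],
])

```text
time_s: 0.93
eef_pos: [289.3, -204.5, 284.5]
ee_rot: [0.021, 0.979, 0.176, -0.104]
force: [-0.1, -1.0, 0.4]
grip_width: 1.002
grip_force: 0.0
```

```bash
cat >> h.py <<'E'
def orient(q): # model
    return (R.from_euler("z",q[0])*R.from_euler("y",q[1]+q[2])*R.from_euler("z",q[3])*R.from_euler("y",q[4])*R.from_euler("z",q[5]+np.pi/2)).as_matrix()
def st():
    s=sense(); q=s["ee_rot"]; M=R.from_quat([q[1],q[2],q[3],q[0]]).as_matrix(); z=M[:,2]
    print("t %.2f"%s["time_s"],"q",np.degrees(s["joints"]).round(1),"p",s["eef_pos"].round(1),"F",s["force"].round(1),"g",round(s["grip_width"],3),round(s["grip_force"],1))
    print("head %.1f pitchdown %.1f ytool_z %.3f x_z %.2f"%(np.degrees(np.arctan2(z[1],z[0])),np.degrees(np.arcsin(-z[2])),M[2,1],M[2,0]))
    open("log.txt","a").write(" ".join(map(str,np.r_[s["joints"],s["eef_pos"],M.ravel()]))+"\n")
    return s,M
E
python3 - <<'E'
from h import *
s,M=st(); print((orient(s["joints"])-M).round(3)); print(np.round(capture("wrist")["T_tool_cam"],2))
try: print(grip_depth)
except Exception as e: print(e)
E
```

```text
t 0.93 q [-46.1  -2.2 101.9 -11.3  85.1  25. ] p [ 289.3 -204.5  284.5] F [-0.1 -1.   0.4] g 1.002 0.0
head -158.6 pitchdown 77.8 ytool_z 0.004 x_z -0.21
[[ 0. -0. -0.]
 [-0.  0.  0.]
 [-0. -0.  0.]]
[[   0.     -0.95   -0.31   77.76]
 [   1.      0.     -0.     -0.47]
 [   0.     -0.31    0.95 -142.23]
 [   0.      0.      0.      1.  ]]
18.700000000000003
```

Request:
servo_tool([
  [-1, [0, -0.02, 0], [0, 1, 0]],
  [-1, [0, -0.02, 0], [0, 1, 0]],
  [-1, [0, 0, 0], [0.7, 1, 0.7]],
  [-1, [0, 0, 0], [0.7, 1, 0.7]],
])

```text
time_s: 1.32
eef_pos: [275.7, -166.9, 284.1]
ee_rot: [-0.077, 0.987, 0.114, 0.08]
force: [0.4, -0.8, -0.2]
grip_width: 1.006
grip_force: 0.0
```

```bash
python3 -c "
from h import *
st()"
```

```text
t 1.32 q [-62.6 -11.8 110.4  11.7  86.6  13. ] p [ 275.7 -166.9  284.1] F [ 0.4 -0.8 -0.2] g 1.006 0.0
head 50.6 pitchdown 77.3 ytool_z -0.134 x_z 0.17
```

Request:
servo_tool([
  [-1, [0, -0.03, 0], [0.7, 0, 0]],
  [-1, [0, -0.03, 0], [0.7, 0, 0]],
  [-1, [0, 0, 0.03], [0.7, 0, 0.7]],
  [-1, [0, 0, 0.03], [0.7, 0, 0.7]],
])

```text
time_s: 1.65
eef_pos: [266.7, -90.1, 237.5]
ee_rot: [-0.224, 0.972, 0.05, 0.049]
force: [0.9, -1.7, -1.1]
grip_width: 1.001
grip_force: 0.0
```

```bash
python3 -c "
from h import *
st()
r=lambda a,t:R.from_euler(a,t).as_matrix()
L=np.loadtxt('log.txt')
q0=[-1.43939831e+00,3.13412415e-01,1.49831166e+00,0,1.33099432e+00,-2.23383173e-01]
D=[(q0,[182.35,-492.09,230.80])]+[(l[:6],l[6:9]) for l in L]
A=[];b=[]
for q,p in D:
    A1=r('z',q[0]);A2=A1@r('y',q[1]);A3=A2@r('y',q[2]);A4=A3@r('z',q[3]);A5=A4@r('y',q[4])
    A.append(np.c_[A1[:,1:],A2[:,2:],A3[:,[0,2]],A5[:,1:]]); b.append(p)
A=np.vstack(A);b=np.hstack(b)
# weak prior
x,_,rk,sv=np.linalg.lstsq(np.vstack([A,0.003*np.eye(A.shape[1])]),np.r_[b,np.zeros(A.shape[1])],rcond=None)
print(x.round(1),(A@x-b).round(1),sv.round(3))"
```

```text
t 1.65 q [-60.5  -8.3 117.8  16.3  91.6  20.9] p [266.7 -90.1 237.5] F [ 0.9 -1.7 -1.1] g 1.001 0.0
head 80.6 pitchdown 63.5 ytool_z -0.431 x_z 0.12
[116.3 201.2 438.9  38.9 397.5  -0.  255.3] [-0.  0.  0. -0.  0. -0. -0.  0. -0.  0. -0. -0.] [3.954 2.816 2.014 0.497 0.266 0.22  0.099]
```

```bash
cat >> h.py <<'E'
from scipy.optimize import least_squares
r=lambda a,t:R.from_euler(a,t).as_matrix()
def fk(q):
    A1=r('z',q[0]);A2=A1@r('y',q[1]);A3=A2@r('y',q[2]);A5=A3@r('z',q[3])@r('y',q[4])
    return A1@[0,116.3,201.2]+A2@[0,0,438.9]+A3@[38.9,0,397.5]+A5@[0,0,255.3], A5@r('z',q[5]+np.pi/2)
lo=np.array([-2.94,-.97,.19,-1.23,.02,-2.88]);hi=np.array([2.94,2.17,2.56,4.37,3.11,2.88])
def tool(h,p):  # heading,pitchdown deg; tool x up
    h,p=np.radians([h,p]); z=np.array([np.cos(h)*np.cos(p),np.sin(h)*np.cos(p),-np.sin(p)]); y=np.array([np.sin(h),-np.cos(h),0]); 
    return np.c_[np.cross(y,z),y,z]
def ik(p,M,q0):
    def f(q):
        a,B=fk(q); return np.r_[(a-p)/100,R.from_matrix(M.T@B).as_rotvec()]
    s=least_squares(f,np.clip(q0,lo+.01,hi-.01),bounds=(lo,hi)); return s.x,np.abs(s.fun).max()
def iks(p,M):
    o=[]
    for j4 in(-1,0,1,2,3,4):
        for j6 in(-2,0,2):
            for j5 in(.6,1.5):
                q,e=ik(p,M,[.1,.3,1.8,j4,j5,j6])
                if e<1e-3 and not any(np.abs(q-k).max()<.05 for k in o): o.append(q)
    return o
E
python3 - <<'E'
from h import *
print(tool(0,90).round(2).tolist())
G=np.array([515.5,77,108])
for pd in(5,25,40):
  for rel in(-60,-40,0,40,60):
    M=tool(-13.6+rel,pd)
    for flip in (0,1):
      N=M@np.diag([-1,-1,1]) if flip else M
      for q in iks(G+18.7*M[:,2],N): print(pd,rel,"flip" if flip else "up",np.degrees(q).round(0))
E
```

```text
[[1.0, 0.0, 0.0], [0.0, -1.0, 0.0], [0.0, 0.0, -1.0]]
5 0 up [  3.  42. 132. 197.  80. -92.]
5 0 flip [  3.  42. 132. 197.  80.  88.]
5 40 up [-28.  42. 134. 126.  83. -87.]
5 40 flip [-28.  42. 134. 126.  83.  93.]
5 60 up [-33.  42. 125.  99.  83. -77.]
5 60 flip [-33.  42. 125.  99.  83. 103.]
25 0 up [  2.  27. 131. 201.  44. -98.]
25 0 flip [  2.  27. 131. 201.  44.  82.]
25 40 up [-24.  27. 132. 119.  53. -70.]
25 40 flip [-24.  27. 132. 119.  53. 110.]
25 60 up [-30.  30. 124.  90.  62. -61.]
25 60 flip [-30.  30. 124.  90.  62. 119.]
40 -60 up [  16.   35.   98.  -59.   63. -145.]
40 -60 flip [ 16.  35.  98. -59.  63.  35.]
40 0 up [   1.   20.  126.  216.   19. -115.]
40 0 flip [  1.  20. 126. 216.  19.  65.]
40 40 up [-20.  20. 127.  99.  34. -45.]
40 40 flip [-20.  20. 127.  99.  34. 135.]
40 60 up [-25.  23. 121.  76.  48. -42.]
40 60 flip [-25.  23. 121.  76.  48. 138.]
```

```bash
cat >> h.py <<'E'
from scipy.linalg import logm,expm
def plan(p,M,n,rnd=True):
    s=sense(); q=s["ee_rot"]; C=R.from_quat([q[1],q[2],q[3],q[0]]).as_matrix(); A=np.eye(4);A[:3,:3]=C;A[:3,3]=s["eef_pos"]
    B=np.eye(4);B[:3,:3]=M;B[:3,3]=p
    E=expm(np.real(logm(np.linalg.inv(A)@B))/n); d=(E[:3,3]/1000).round(4); w=(np.degrees(R.from_matrix(E[:3,:3]).as_rotvec())/6).round(3)
    print("row",d.tolist(),w.tolist(),"x",n)
    E=np.eye(4);E[:3,:3]=R.from_rotvec(np.radians(w*6)).as_matrix();E[:3,3]=d*1000
    qq=s["joints"];T=A
    for i in range(n):
        T=T@E; q2,e=ik(T[:3,3],T[:3,:3],qq); print(i,T[:3,3].round(0),np.degrees(q2).round(0),"ERR" if e>1e-3 else "","max dq/s %.2f"%(np.abs(q2-qq).max()*12)); qq=q2
E
python3 - <<'E'
from h import *
G=np.array([515.5,77,106])
for pd in(10,15):
  for rel in(90,80,70,30,0,-8):
    M=tool(-13.6+rel,pd)
    for q in iks(G+18.7*M[:,2],M): print(pd,rel,np.degrees(q).round(0))
    for q in iks(G-130*M[:,2],M): print("  off",pd,rel,np.degrees(q).round(0))
M=tool(66,15); plan(G-130*M[:,2],M,10)
E
```

```text
10 90 [-32.  45. 106.  69.  90. -62.]
  off 10 90 [-47.  44. 101.  56. 100. -61.]
10 80 [-33.  43. 113.  77.  85. -65.]
  off 10 80 [-52.  40. 111.  61.  94. -65.]
10 70 [-34.  41. 119.  87.  81. -70.]
  off 10 70 [-55.  36. 122.  66.  89. -70.]
10 30 [-21.  38. 137. 142.  76. -87.]
10 0 [  3.  38. 133. 197.  71. -93.]
10 -8 [  9.  39. 129. 212.  70. -96.]
  off 10 -8 [ 28.  32. 141. 230.  75. -96.]
15 90 [-31.  42. 106.  67.  86. -60.]
  off 15 90 [-47.  40. 101.  55.  98. -58.]
15 80 [-33.  40. 113.  75.  81. -63.]
  off 15 80 [-51.  35. 112.  59.  91. -61.]
15 70 [-33.  38. 119.  85.  76. -66.]
  off 15 70 [-54.  31. 122.  65.  86. -65.]
15 30 [-21.  34. 136. 141.  67. -84.]
15 0 [  3.  34. 133. 198.  63. -94.]
15 -8 [  8.  35. 129. 213.  62. -99.]
  off 15 -8 [  26.   25.  141.  232.   65. -102.]
row [0.0108, 0.0126, 0.0181] [0.35, 0.795, -1.004] x 10
0 [280. -93. 217.] [-63.  -6. 120.  21.  88.  11.]  max dq/s 1.98
1 [296. -93. 198.] [-64.  -2. 122.  25.  85.   2.]  max dq/s 1.97
2 [314. -92. 182.] [-64.   2. 123.  30.  83.  -7.]  max dq/s 1.95
3 [334. -90. 167.] [-64.   7. 123.  35.  82. -16.]  max dq/s 1.92
4 [355. -85. 156.] [-63.  12. 123.  40.  81. -25.]  max dq/s 1.86
5 [377. -79. 147.] [-61.  17. 122.  44.  81. -34.]  max dq/s 1.77
6 [399. -71. 140.] [-59.  22. 120.  49.  83. -42.]  max dq/s 1.65
7 [422. -61. 137.] [-57.  27. 118.  53.  85. -49.]  max dq/s 1.50
8 [444. -50. 137.] [-54.  31. 115.  56.  88. -55.]  max dq/s 1.35
9 [465. -38. 140.] [-51.  35. 112.  60.  91. -61.]  max dq/s 1.20
```

Request:
servo_tool([
  [-1, [0.0083, 0.0097, 0.0139], [0.27, 0.61, -0.772]],
  [-1, [0.0083, 0.0097, 0.0139], [0.27, 0.61, -0.772]],
  [-1, [0.0083, 0.0097, 0.0139], [0.27, 0.61, -0.772]],
  [-1, [0.0083, 0.0097, 0.0139], [0.27, 0.61, -0.772]],
  [-1, [0.0083, 0.0097, 0.0139], [0.27, 0.61, -0.772]],
  [-1, [0.0083, 0.0097, 0.0139], [0.27, 0.61, -0.772]],
  [-1, [0.0083, 0.0097, 0.0139], [0.27, 0.61, -0.772]],
  [-1, [0.0083, 0.0097, 0.0139], [0.27, 0.61, -0.772]],
  [-1, [0.0083, 0.0097, 0.0139], [0.27, 0.61, -0.772]],
])

```text
time_s: 2.4
eef_pos: [398.7, -70.2, 141.9]
ee_rot: [-0.315, 0.802, 0.33, 0.386]
force: [0.0, 0.0, 0.7]
grip_width: 0.997
grip_force: 0.0
```

Run:
```python
from h import *
st()
c=cam("wrist"); save(c,"w1.png")
G=np.array([515.5,77,106]); M=tool(66,15); plan(G-130*M[:,2],M,5)
im=c["pixels"]; H,S,V=[a.astype(int) for a in cv2.split(cv2.cvtColor(im,cv2.COLOR_RGB2HSV))]
for n,m in(("yellow",(H>12)&(H<35)&(S>110)&(V>60)),("blue",(H>100)&(H<135)&(S>100)&(V>50))):
    k,l,s_,ce=cv2.connectedComponentsWithStats(m.astype(np.uint8)); 
    for i in np.argsort(-s_[1:,4])[:3]+1: print(n,s_[i],ce[i].round(1),onz(c,*ce[i],116).round(1))
```

```text
t 2.40 q [-59.1  22.  120.1  48.5  82.7 -41. ] p [398.7 -70.2 141.9] F [0.  0.  0.7] g 0.997 0.0
head 61.6 pitchdown 30.2 ytool_z -0.250 x_z 0.83
row [0.0059, 0.0078, 0.0107] [0.204, 0.475, -0.609] x 5
0 [413. -64. 138.] [-58.  25. 119.  51.  84. -46.]  max dq/s 0.94
1 [426. -58. 137.] [-56.  28. 117.  53.  85. -50.]  max dq/s 0.88
2 [439. -52. 137.] [-54.  30. 116.  56.  87. -54.]  max dq/s 0.83
3 [452. -45. 138.] [-53.  33. 114.  58.  89. -58.]  max dq/s 0.77
4 [464. -38. 139.] [-51.  35. 112.  60.  91. -61.]  max dq/s 0.72
yellow [   0  286   63   91 3035] [ 26.1 330.2] [212.6  51.3 116. ]
yellow [  70  245   62   85 2671] [ 98.4 287.7] [264.9  44.3 116. ]
yellow [ 317   87   43   39 1188] [339.1 106.3] [508.1  61.2 116. ]
blue [207  68  60  35 991] [235.4  87.9] [460.6 207.3 116. ]
blue [134  82  33  21 255] [149.1  91.8] [376.4 336.6 116. ]
blue [172  30  22  12  97] [182.   35.4] [485.6 508.  116. ]
```

View pics/w1.png

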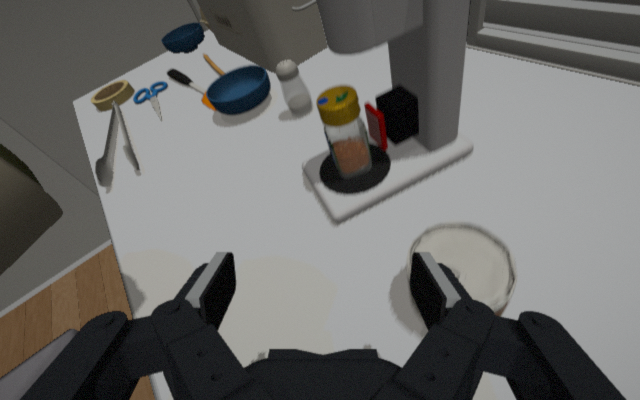

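The wrist view shows the cap top near (338,95) with the blue dot at (323,101), the red plate at (376,127) and the path clear. I'll continue to the standoff.

Request:
servo_tool([
  [-1, [0.0059, 0.0078, 0.0107], [0.204, 0.475, -0.609]],
  [-1, [0.0059, 0.0078, 0.0107], [0.204, 0.475, -0.609]],
  [-1, [0.0059, 0.0078, 0.0107], [0.204, 0.475, -0.609]],
  [-1, [0.0059, 0.0078, 0.0107], [0.204, 0.475, -0.609]],
  [-1, [0.0059, 0.0078, 0.0107], [0.204, 0.475, -0.609]],
  [-1, [0, 0, 0], [0, 0, 0]],
])

```text
time_s: 2.95
eef_pos: [463.4, -38.0, 139.8]
ee_rot: [-0.332, 0.668, 0.431, 0.507]
force: [-0.7, 0.5, 0.3]
grip_width: 1.002
grip_force: 0.0
```

```bash
cat >> h.py <<'E'
def measure(c):
    im=c["pixels"]; H,S,V=[a.astype(int) for a in cv2.split(cv2.cvtColor(im,cv2.COLOR_RGB2HSV))]; P=cloud(c)
    near=(np.hypot(P[:,:,0]-517,P[:,:,1]-74)<60)&(P[:,:,2]<150)
    y=near&(H>12)&(H<35)&(S>100)&(P[:,:,2]>97); p=P[y]; 
    t=p[p[:,2]>np.percentile(p[:,2],97)-4]; print("capz",np.percentile(p[:,2],97).round(1),"top mean",t.mean(0).round(1))
    # circle fit (radius 20.5) to side surface points
    s=p[(p[:,2]<112)&(p[:,2]>100)]; f=least_squares(lambda x:np.hypot(s[:,0]-x[0],s[:,1]-x[1])-20.5,[517,74],loss="soft_l1"); print("cap axis",f.x.round(1),len(s))
    b=near&(H>100)&(H<135)&(S>90)&(P[:,:,2]>105); v,u=np.nonzero(b)
    if len(v):
        B=onz(c,u.mean(),v.mean(),116.5); d=B[:2]-f.x; print("dot",B.round(1),len(v),"ang",np.degrees(np.arctan2(d[1],d[0])).round(1),np.hypot(*d).round(1))
    ys,xs=np.nonzero(y); print("px",xs.min(),xs.max(),ys.min(),ys.max())
E
python3 - <<'E'
from h import *
st()
c=cam("wrist"); save(c,"w2.png"); measure(c)
c=cam("scene"); measure(c)
E
```

```text
t 2.95 q [-50.9  34.7 112.4  59.3  90.9 -60.7] p [463.4 -38.  139.8] F [-0.7  0.5  0.3] g 1.002 0.0
head 66.0 pitchdown 15.4 ytool_z -0.005 x_z 0.96
capz 116.9 top mean [514.1  71.  115.9]
cap axis [515.3  75.3] 483
dot [502.6  81.2 116.5] 46 ang 155.0 14.0
px 304 347 166 206
capz 118.8 top mean [516.3  82.8 116.9]
cap axis [517.3  77.6] 21
dot [502.5  82.5 116.5] 1 ang 161.8 15.6
px 334 348 189 202
```

View pics/w2.png

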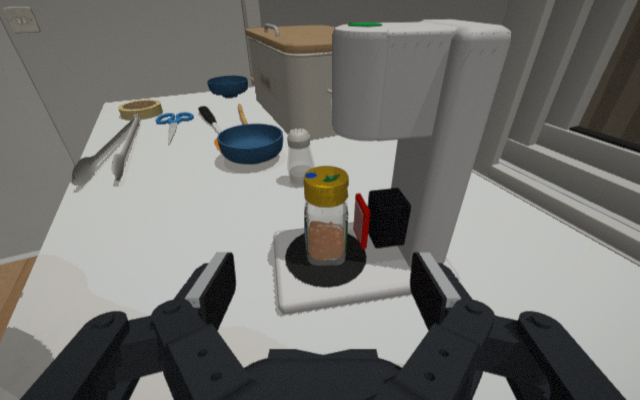

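The jar stands clear ahead, with the cap top at (327,180), the dot at (311,176) and the red plate to its right. I'll narrow the fingers and plan the advance.

Run:
```python
from h import *
G=np.array([515.3,75.5,110]); M=tool(66,14); plan(G+18.7*M[:,2],M,9)
```

```text
row [0.0004, 0.0002, 0.0164] [0.001, 0.029, -0.01] x 9
0 [469. -24. 136.] [-49.  35. 113.  61.  90. -61.]  max dq/s 0.40
1 [476. -10. 132.] [-47.  35. 113.  63.  88. -61.]  max dq/s 0.40
2 [482.   5. 128.] [-45.  36. 114.  64.  87. -61.]  max dq/s 0.41
3 [489.  19. 124.] [-43.  36. 114.  66.  86. -62.]  max dq/s 0.42
4 [496.  34. 121.] [-41.  37. 114.  68.  85. -62.]  max dq/s 0.43
5 [502.  48. 117.] [-39.  38. 114.  70.  84. -62.]  max dq/s 0.43
6 [509.  63. 113.] [-37.  38. 114.  72.  83. -63.]  max dq/s 0.43
7 [516.  77. 109.] [-35.  39. 114.  74.  82. -63.]  max dq/s 0.44
8 [522.  92. 106.] [-33.  40. 113.  76.  82. -63.]  max dq/s 0.44
```

Request:
servo_tool([
  [-0.3, [0, 0, 0], [0, 0, 0]],
  [-0.3, [0.0004, 0.0002, 0.0164], [0, 0.029, 0]],
  [-0.3, [0.0004, 0.0002, 0.0164], [0, 0.029, 0]],
  [-0.3, [0.0004, 0.0002, 0.0164], [0, 0.029, 0]],
  [-0.3, [0.0004, 0.0002, 0.0164], [0, 0.029, 0]],
  [-0.3, [0.0004, 0.0002, 0.0164], [0, 0.029, 0]],
  [-0.3, [0.0004, 0.0002, 0.0164], [0, 0.029, 0]],
  [-0.3, [0.0004, 0.0002, 0.0164], [0, 0.029, 0]],
])

```text
time_s: 3.72
eef_pos: [509.3, 63.1, 113.7]
ee_rot: [-0.335, 0.664, 0.427, 0.514]
force: [0.3, 0.3, -0.3]
grip_width: 0.648
grip_force: 0.0
```

Request:
servo_tool([
  [-0.3, [0.0004, 0.0002, 0.0164], [0, 0.029, 0]],
  [-0.3, [0.0004, 0.0002, 0.0164], [0, 0.029, 0]],
  [-0.3, [0, 0, 0], [0, 0, 0]],
])

```text
time_s: 3.97
eef_pos: [522.3, 93.6, 106.1]
ee_rot: [-0.338, 0.662, 0.427, 0.515]
force: [-1.0, 0.7, 0.3]
grip_width: 0.653
grip_force: 0.0
```

Run:
```python
from h import *
s,M=st(); print("grasp pt",(s["eef_pos"]-18.7*M[:,2]).round(1))
c=cam("wrist"); save(c,"w3.png"); measure(c)
```

```text
t 3.97 q [-32.7  39.6 113.2  75.8  81.5 -62.4] p [522.3  93.6 106.1] F [-1.   0.7  0.3] g 0.653 0.0
head 66.1 pitchdown 14.0 ytool_z -0.008 x_z 0.97
grasp pt [514.9  77.  110.6]
capz 117.3 top mean [514.6  71.8 116.2]
cap axis [515.4  75.3] 1538
dot [507.9  75.6 116.5] 379 ang 177.5 7.5
px 255 387 239 334
```

View pics/w3.png

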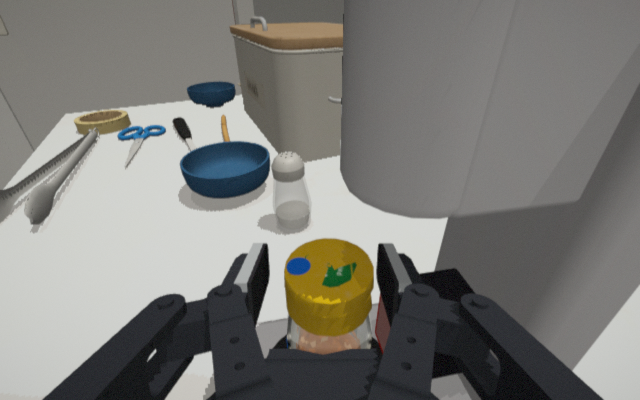

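The cap sits between the fingers, centred near (329,285), and the dot is at (298,266). Now I'll close gently.

Request:
servo_tool([
  [0.3, [0, 0, 0], [0, 0, 0]],
  [0.3, [0, 0, 0], [0, 0, 0]],
  [0.3, [0, 0, 0], [0, 0, 0]],
  [0.3, [0, 0, 0], [0, 0, 0]],
  [0.3, [0, 0, 0], [0, 0, 0]],
  [0.3, [0, 0, 0], [0, 0, 0]],
], squeeze=25)

```text
time_s: 4.52
eef_pos: [522.9, 91.8, 106.6]
ee_rot: [-0.337, 0.662, 0.426, 0.516]
force: [0.2, -2.3, 5.4]
grip_width: 0.473
grip_force: 27.1
```

Run:
```python
from h import *
s,M=st(); 
G=s["eef_pos"]-18.7*M[:,2]; print("grasp pt",G.round(1)); M2=tool(66-84.5,14); plan(G+18.7*M2[:,2],M2,21)
```

```text
t 4.52 q [-32.9  39.7 113.1  75.8  81.7 -62.5] p [522.9  91.8 106.6] F [ 0.2 -2.3  5.4] g 0.473 27.1
head 65.9 pitchdown 13.9 ytool_z -0.006 x_z 0.97
grasp pt [515.5  75.2 111.1]
row [-0.0, 0.0013, -0.0] [-0.65, 0.001, 0.159] x 21
0 [524.  91. 107.] [-33.  39. 116.  79.  80. -64.]  max dq/s 0.75
1 [525.  91. 107.] [-33.  38. 118.  83.  78. -65.]  max dq/s 0.80
2 [526.  90. 107.] [-33.  37. 121.  87.  76. -67.]  max dq/s 0.86
3 [527.  89. 107.] [-33.  36. 123.  92.  74. -69.]  max dq/s 0.92
4 [528.  88. 107.] [-33.  36. 125.  96.  73. -70.]  max dq/s 0.98
5 [529.  87. 107.] [-32.  35. 128. 101.  72. -72.]  max dq/s 1.05
6 [530.  86. 107.] [-31.  35. 130. 107.  71. -74.]  max dq/s 1.12
7 [531.  85. 107.] [-30.  34. 131. 112.  70. -76.]  max dq/s 1.19
8 [532.  84. 107.] [-28.  34. 133. 118.  69. -78.]  max dq/s 1.26
9 [532.  83. 107.] [-27.  34. 134. 125.  69. -80.]  max dq/s 1.32
10 [533.  82. 107.] [-24.  34. 136. 131.  69. -82.]  max dq/s 1.39
11 [533.  81. 107.] [-22.  34. 136. 138.  68. -83.]  max dq/s 1.44
12 [534.  80. 107.] [-19.  34. 137. 145.  68. -84.]  max dq/s 1.50
13 [534.  78. 107.] [-16.  34. 137. 153.  68. -86.]  max dq/s 1.54
14 [534.  77. 107.] [-13.  34. 137. 160.  67. -87.]  max dq/s 1.58
15 [534.  76. 107.] [-10.  34. 137. 168.  67. -88.]  max dq/s 1.61
16 [534.  74. 107.] [ -6.  34. 136. 176.  66. -89.]  max dq/s 1.63
17 [534.  73. 107.] [ -3.  34. 135. 184.  65. -91.]  max dq/s 1.64
18 [534.  72. 107.] [  0.  34. 134. 191.  64. -92.]  max dq/s 1.64
19 [534.  71. 107.] [  3.  34. 132. 199.  63. -94.]  max dq/s 1.63
20 [534.  69. 107.] [  6.  35. 131. 207.  63. -97.]  max dq/s 1.61
```

Request:
servo_tool([
  [0.3, [0, 0.0013, 0], [-0.65, 0.001, 0.16]],
  [0.3, [0, 0.0013, 0], [-0.65, 0.001, 0.16]],
  [0.3, [0, 0.0013, 0], [-0.65, 0.001, 0.16]],
  [0.3, [0, 0.0013, 0], [-0.65, 0.001, 0.16]],
  [0.3, [0, 0.0013, 0], [-0.65, 0.001, 0.16]],
  [0.3, [0, 0.0013, 0], [-0.65, 0.001, 0.16]],
  [0.3, [0, 0.0013, 0], [-0.65, 0.001, 0.16]],
  [0.3, [0, 0.0013, 0], [-0.65, 0.001, 0.16]],
  [0.3, [0, 0.0013, 0], [-0.65, 0.001, 0.16]],
  [0.3, [0, 0.0013, 0], [-0.65, 0.001, 0.16]],
])

```text
time_s: 5.35
eef_pos: [531.5, 84.2, 106.5]
ee_rot: [-0.139, 0.769, 0.173, 0.6]
force: [-4.1, 2.1, 9.4]
grip_width: 0.474
grip_force: 26.9
```

Run:
```python
from h import *
s,M=st(); print("grasp pt",(s["eef_pos"]-18.7*M[:,2]).round(1))
c=cam("wrist"); measure(c)
```

```text
t 5.35 q [-26.4  33.9 134.5 124.9  69.1 -79.9] p [531.5  84.2 106.5] F [-4.1  2.1  9.4] g 0.474 26.9
head 25.7 pitchdown 14.0 ytool_z -0.005 x_z 0.97
grasp pt [515.1  76.3 111.1]
capz 117.6 top mean [512.   74.9 116.5]
cap axis [514.9  77. ] 1603
dot [507.2  81.6 116.5] 366 ang 148.9 9.0
px 274 373 236 331
```

Request:
servo_tool([
  [0.3, [0, 0.0013, 0], [-0.65, 0.001, 0.16]],
  [0.3, [0, 0.0013, 0], [-0.65, 0.001, 0.16]],
  [0.3, [0, 0.0013, 0], [-0.65, 0.001, 0.16]],
  [0.3, [0, 0.0013, 0], [-0.65, 0.001, 0.16]],
  [0.3, [0, 0.0013, 0], [-0.65, 0.001, 0.16]],
  [0.3, [0, 0.0013, 0], [-0.65, 0.001, 0.16]],
  [0.3, [0, 0.0013, 0], [-0.65, 0.001, 0.16]],
  [0.3, [0, 0.0013, 0], [-0.65, 0.001, 0.16]],
  [0.3, [0, 0.0013, 0], [-0.65, 0.001, 0.16]],
  [0.3, [0, 0.0013, 0], [-0.65, 0.001, 0.16]],
])

```text
time_s: 6.23
eef_pos: [533.8, 71.9, 106.7]
ee_rot: [0.077, 0.782, -0.1, 0.61]
force: [-1.1, 2.5, 6.8]
grip_width: 0.475
grip_force: 26.9
```

Request:
servo_tool([
  [0.3, [0, 0.0013, 0], [-0.65, 0.001, 0.16]],
  [0.3, [0, 0, 0], [0, 0, 0]],
])

```text
time_s: 6.4
eef_pos: [533.8, 71.3, 106.7]
ee_rot: [0.098, 0.778, -0.127, 0.607]
force: [-3.4, -2.7, 5.3]
grip_width: 0.47
grip_force: 27.4
```

```bash
sed -i 's/v,u=np.nonzero(b)/k,l,ss,_=cv2.connectedComponentsWithStats(b.astype(np.uint8)); b=l==(1+np.argmax(ss[1:,4]) if k>1 else -1); v,u=np.nonzero(b); print("dotpx",u.mean() if len(u) else 0,v.mean() if len(v) else 0)/' h.py
python3 - <<'E'
from h import *
s,M=st(); print("grasp pt",(s["eef_pos"]-18.7*M[:,2]).round(1))
c=cam("wrist"); save(c,"w4.png"); measure(c)
E
```

```text
t 6.40 q [  6.2  34.5 130.6 207.2  62.5 -96.9] p [533.8  71.3 106.7] F [-3.4 -2.7  5.3] g 0.47 27.4
head -18.4 pitchdown 14.0 ytool_z -0.001 x_z 0.97
grasp pt [516.6  77.  111.2]
capz 117.7 top mean [513.2  76.8 116.6]
cap axis [516.5  76.3] 1570
dotpx 292.1081081081081 262.4932432432432
dot [521.5  89.6 116.5] 296 ang 69.3 14.2
px 207 374 236 331
```

View pics/w4.png

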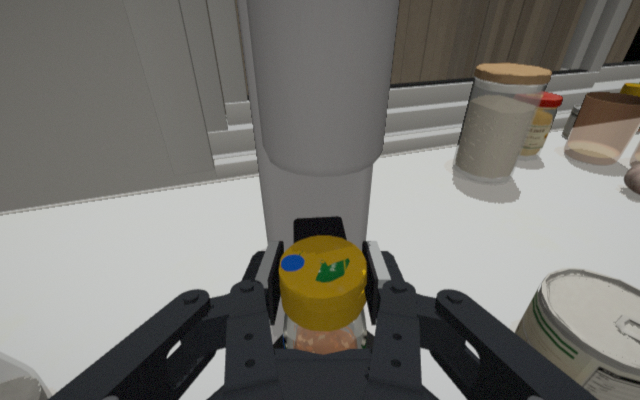

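After the turn the dot is at (292,262), still left of the tool, so the jar turned with the gripper by 84° without slipping. Next I'll open a little and swing back round the cap.

Request:
servo_tool([
  [-0.3, [0, 0, 0], [0, 0, 0]],
  [-0.3, [0, 0, 0], [0, 0, 0]],
  [-0.3, [0, 0, 0], [0, 0, 0]],
  [-0.3, [0, 0, 0], [0, 0, 0]],
])

```text
time_s: 6.78
eef_pos: [533.3, 69.2, 105.7]
ee_rot: [0.099, 0.779, -0.127, 0.606]
force: [-0.2, 0.1, -0.4]
grip_width: 0.653
grip_force: 0.0
```

Run:
```python
from h import *
s,M=st(); print("grasp pt",(s["eef_pos"]-18.7*M[:,2]).round(1))
c=cam("wrist"); measure(c)
```

```text
t 6.78 q [  5.9  34.6 130.7 206.8  62.5 -96.8] p [533.3  69.2 105.7] F [-0.2  0.1 -0.4] g 0.653 0.0
head -18.5 pitchdown 14.2 ytool_z -0.000 x_z 0.97
grasp pt [516.1  75.  110.2]
capz 117.4 top mean [511.2  74.8 116.2]
cap axis [514.6  74.2] 1534
dotpx 292.8538205980066 263.3488372093023
dot [519.5  87.5 116.5] 301 ang 70.0 14.1
px 248 391 236 331
```

Request:
servo_tool([
  [-0.3, [0, -0.0013, 0], [0.65, 0, -0.16]],
  [-0.3, [0, -0.0013, 0], [0.65, 0, -0.16]],
  [-0.3, [0, -0.0013, 0], [0.65, 0, -0.16]],
  [-0.3, [0, -0.0013, 0], [0.65, 0, -0.16]],
  [-0.3, [0, -0.0013, 0], [0.65, 0, -0.16]],
  [-0.3, [0, -0.0013, 0], [0.65, 0, -0.16]],
  [-0.3, [0, -0.0013, 0], [0.65, 0, -0.16]],
  [-0.3, [0, -0.0013, 0], [0.65, 0, -0.16]],
  [-0.3, [0, -0.0013, 0], [0.65, 0, -0.16]],
  [-0.3, [0, -0.0013, 0], [0.65, 0, -0.16]],
])

```text
time_s: 7.67
eef_pos: [533.1, 82.2, 105.7]
ee_rot: [-0.118, 0.775, 0.148, 0.603]
force: [0.9, 1.3, -0.1]
grip_width: 0.653
grip_force: 0.0
```

Request:
servo_tool([
  [-0.3, [0, -0.0013, 0], [0.65, 0, -0.16]],
  [-0.3, [0, -0.0013, 0], [0.65, 0, -0.16]],
  [-0.3, [0, -0.0013, 0], [0.65, 0, -0.16]],
  [-0.3, [0, -0.0013, 0], [0.65, 0, -0.16]],
  [-0.3, [0, -0.0013, 0], [0.65, 0, -0.16]],
  [-0.3, [0, -0.0013, 0], [0.65, 0, -0.16]],
  [-0.3, [0, -0.0013, 0], [0.65, 0, -0.16]],
  [-0.3, [0, -0.0013, 0], [0.65, 0, -0.16]],
  [-0.3, [0, -0.0013, 0], [0.65, 0, -0.16]],
  [-0.3, [0, -0.0013, 0], [0.65, 0, -0.16]],
])

```text
time_s: 8.5
eef_pos: [525.0, 91.8, 105.8]
ee_rot: [-0.32, 0.676, 0.404, 0.527]
force: [0.3, 0.2, 0.2]
grip_width: 0.65
grip_force: 0.0
```

Request:
servo_tool([
  [-0.3, [0, -0.0013, 0], [0.65, 0, -0.16]],
  [-0.3, [0, 0, 0], [0, 0, 0]],
])

```text
time_s: 8.67
eef_pos: [525.1, 91.9, 106.0]
ee_rot: [-0.337, 0.661, 0.428, 0.516]
force: [-0.5, -0.8, 0.2]
grip_width: 0.65
grip_force: 0.0
```

Run:
```python
from h import *
s,M=st(); print("grasp pt",(s["eef_pos"]-18.7*M[:,2]).round(1))
c=cam("wrist"); measure(c)
```

```text
t 8.67 q [-32.7  39.9 112.7  75.8  81.7 -62.4] p [525.1  91.9 106. ] F [-0.5 -0.8  0.2] g 0.65 0.0
head 66.0 pitchdown 13.9 ytool_z -0.004 x_z 0.97
grasp pt [517.7  75.3 110.4]
capz 117.3 top mean [513.8  69.7 116.2]
cap axis [515.   74.3] 1542
dotpx 318.4793388429752 246.02479338842974
dot [519.4  87.8 116.5] 242 ang 72.1 14.2
px 254 389 240 336
```

Request:
servo_tool([
  [0.3, [0, 0, 0], [0, 0, 0]],
  [0.3, [0, 0, 0], [0, 0, 0]],
  [0.3, [0, 0, 0], [0, 0, 0]],
  [0.3, [0, 0, 0], [0, 0, 0]],
  [0.3, [0, 0, 0], [0, 0, 0]],
  [0.3, [0, 0, 0], [0, 0, 0]],
])

```text
time_s: 9.22
eef_pos: [524.1, 93.0, 106.0]
ee_rot: [-0.337, 0.662, 0.427, 0.516]
force: [-1.6, 0.3, -2.5]
grip_width: 0.475
grip_force: 26.5
```

Request:
servo_tool([
  [0.3, [0, 0.0013, 0], [-0.65, 0.001, 0.16]],
  [0.3, [0, 0.0013, 0], [-0.65, 0.001, 0.16]],
  [0.3, [0, 0.0013, 0], [-0.65, 0.001, 0.16]],
  [0.3, [0, 0.0013, 0], [-0.65, 0.001, 0.16]],
  [0.3, [0, 0.0013, 0], [-0.65, 0.001, 0.16]],
  [0.3, [0, 0.0013, 0], [-0.65, 0.001, 0.16]],
  [0.3, [0, 0.0013, 0], [-0.65, 0.001, 0.16]],
  [0.3, [0, 0.0013, 0], [-0.65, 0.001, 0.16]],
  [0.3, [0, 0.0013, 0], [-0.65, 0.001, 0.16]],
  [0.3, [0, 0.0013, 0], [-0.65, 0.001, 0.16]],
])

```text
time_s: 10.05
eef_pos: [533.4, 84.0, 105.9]
ee_rot: [-0.138, 0.769, 0.172, 0.6]
force: [0.3, 1.5, 0.9]
grip_width: 0.47
grip_force: 26.5
```

Request:
servo_tool([
  [0.3, [0, 0.0013, 0], [-0.65, 0.001, 0.16]],
  [0.3, [0, 0.0013, 0], [-0.65, 0.001, 0.16]],
  [0.3, [0, 0.0013, 0], [-0.65, 0.001, 0.16]],
  [0.3, [0, 0.0013, 0], [-0.65, 0.001, 0.16]],
  [0.3, [0, 0.0013, 0], [-0.65, 0.001, 0.16]],
  [0.3, [0, 0.0013, 0], [-0.65, 0.001, 0.16]],
  [0.3, [0, 0.0013, 0], [-0.65, 0.001, 0.16]],
  [0.3, [0, 0.0013, 0], [-0.65, 0.001, 0.16]],
  [0.3, [0, 0.0013, 0], [-0.65, 0.001, 0.16]],
  [0.3, [0, 0.0013, 0], [-0.65, 0.001, 0.16]],
])

```text
time_s: 10.88
eef_pos: [534.9, 71.9, 106.0]
ee_rot: [0.077, 0.782, -0.101, 0.61]
force: [0.1, 0.3, 2.0]
grip_width: 0.475
grip_force: 26.5
```

Request:
servo_tool([
  [0.3, [0, 0.0013, 0], [-0.65, 0.001, 0.16]],
  [0.3, [0, 0, 0], [0, 0, 0]],
])

```text
time_s: 11.05
eef_pos: [535.2, 71.9, 106.2]
ee_rot: [0.098, 0.778, -0.127, 0.608]
force: [1.2, -0.2, -1.0]
grip_width: 0.476
grip_force: 26.5
```

Run:
```python
from h import *
s,M=st(); print("grasp pt",(s["eef_pos"]-18.7*M[:,2]).round(1))
c=cam("wrist"); save(c,"w5.png"); measure(c)
```

```text
t 11.05 q [  6.3  34.7 130.3 207.2  62.5 -96.9] p [535.2  71.9 106.2] F [ 1.2 -0.2 -1. ] g 0.476 26.5
head -18.4 pitchdown 14.0 ytool_z -0.002 x_z 0.97
grasp pt [518.   77.7 110.7]
capz 117.9 top mean [510.5  78.7 116.8]
cap axis [515.  78.] 1616
dotpx 318.7704918032787 245.68032786885246
dot [529.5  75.  116.5] 244 ang -11.4 14.8
px 200 447 239 353
```

Request:
servo_tool([
  [-0.4, [0, 0, 0], [0, 0, 0]],
  [-0.4, [0, 0, 0], [0, 0, 0]],
  [-0.4, [0, 0, 0], [0, 0, 0]],
  [-0.4, [0, 0, 0], [0, 0, 0]],
])

```text
time_s: 11.43
eef_pos: [535.1, 69.8, 106.1]
ee_rot: [0.098, 0.778, -0.127, 0.607]
force: [0.4, 0.2, -0.5]
grip_width: 0.701
grip_force: 0.0
```

Run:
```python
from h import *
st(); c=cam("wrist"); save(c,"w5.png"); measure(c)
G=np.array([515.5,77,74]); M=tool(-13.6,14); plan(G+18.7*M[:,2],M,6)
for d in(60,90): print(d,[np.degrees(q).round(0) for q in iks(G+(18.7-d)*M[:,2],M)])
```

```text
t 11.43 q [  6.   34.7 130.5 206.9  62.5 -96.8] p [535.1  69.8 106.1] F [ 0.4  0.2 -0.5] g 0.701 0.0
head -18.5 pitchdown 14.0 ytool_z -0.002 x_z 0.97
capz 117.4 top mean [509.4  77.3 116.3]
cap axis [514.   76.6] 1537
dotpx 318.724 247.808
dot [527.8  73.5 116.5] 250 ang -12.9 14.2
px 246 400 241 339
row [-0.006, -0.0004, 0.001] [0.131, 0.001, -0.036] x 6
0 [535.  70. 100.] [  5.  36. 131. 205.  64. -96.]  max dq/s 0.36
1 [534.  71.  94.] [  5.  37. 131. 204.  65. -95.]  max dq/s 0.35
2 [534.  72.  88.] [  4.  38. 131. 202.  66. -94.]  max dq/s 0.34
3 [534.  72.  82.] [  4.  39. 131. 200.  67. -93.]  max dq/s 0.34
4 [533.  73.  76.] [  3.  40. 132. 199.  68. -93.]  max dq/s 0.33
5 [533.  73.  70.] [  3.  41. 132. 197.  69. -92.]  max dq/s 0.33
60 [array([  7.,  39., 139., 200.,  74., -91.])]
90 [array([  9.,  37., 142., 203.,  76., -90.])]
```

View pics/w5.png

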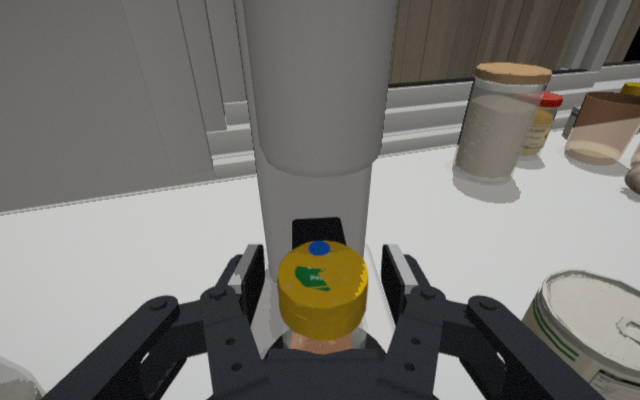

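The dot at (319,248) now points toward the plate, and the cap is centred between the fingers at (253) and (398). I'll lower to the body flats, which will also square the jar.

Request:
servo_tool([
  [-0.4, [-0.006, -0.0004, 0.001], [0.131, 0, -0.036]],
  [-0.4, [-0.006, -0.0004, 0.001], [0.131, 0, -0.036]],
  [-0.4, [-0.006, -0.0004, 0.001], [0.131, 0, -0.036]],
  [-0.4, [-0.006, -0.0004, 0.001], [0.131, 0, -0.036]],
  [-0.4, [-0.006, -0.0004, 0.001], [0.131, 0, -0.036]],
  [-0.4, [-0.006, -0.0004, 0.001], [0.131, 0, -0.036]],
  [-0.4, [0, 0, 0], [0, 0, 0]],
])

```text
time_s: 12.07
eef_pos: [532.7, 73.1, 68.6]
ee_rot: [0.073, 0.783, -0.093, 0.61]
force: [-0.3, 1.0, 0.2]
grip_width: 0.703
grip_force: 0.0
```

Request:
servo_tool([
  [0.3, [0, 0, 0], [0, 0, 0]],
  [0.3, [0, 0, 0], [0, 0, 0]],
  [0.3, [0, 0, 0], [0, 0, 0]],
  [0.3, [0, 0, 0], [0, 0, 0]],
  [0.3, [0, 0, 0], [0, 0, 0]],
  [0.3, [0, 0, 0], [0, 0, 0]],
])

```text
time_s: 12.57
eef_pos: [533.0, 73.7, 69.8]
ee_rot: [0.073, 0.783, -0.093, 0.611]
force: [-0.3, 0.2, 0.3]
grip_width: 0.477
grip_force: 31.1
```

Run:
```python
from h import *
s,M=st(); g=s["eef_pos"]-18.7*M[:,2]; print("grasp pt",g.round(1)); c=cam("wrist"); save(c,"w6.png"); measure(c)
y=np.radians(-13.6); d=g[:2]-[517,74.3]; print("scanner xy",np.cos(y)*d[0]+np.sin(y)*d[1],-np.sin(y)*d[0]+np.cos(y)*d[1])
im=c["pixels"];P=cloud(c); H,S,V=[a.astype(int) for a in cv2.split(cv2.cvtColor(im,cv2.COLOR_RGB2HSV))]
m=((H<8)|(H>172))&(S>130)&(V>50)&(np.hypot(P[:,:,0]-545,P[:,:,1]-68)<40); print("red",m.sum(),np.median(P[m],0) if m.any() else "")
```

```text
t 12.57 q [  3.   41.3 131.8 197.2  69.4 -92.1] p [533.   73.7  69.8] F [-0.3  0.2  0.3] g 0.477 31.1
head -13.6 pitchdown 14.0 ytool_z 0.000 x_z 0.97
grasp pt [515.4  77.9  74.4]
capz 117.4 top mean [508.8  78.7 116.4]
cap axis [514.8  78. ] 2427
dotpx 320.5068493150685 179.04109589041096
dot [529.2  75.  116.5] 219 ang -11.9 14.8
px 271 372 175 272
scanner xy -2.4551974885456023 3.1558679033335184
red 0
```

Request:
servo_tool([
  [0.3, [0.0005, 0.0015, 0.00194], [0, 0, 0]],
  [0.3, [0.0005, 0.0015, 0.00194], [0, 0, 0]],
  [0.3, [0.0005, 0, 0.00194], [0, 0, 0]],
  [0.3, [0.0005, 0, 0.00194], [0, 0, 0]],
  [0.3, [0.0005, 0, 0.00194], [0, 0, 0]],
  [0.3, [0.0005, 0, 0.00194], [0, 0, 0]],
  [0.3, [0, 0, 0], [0, 0, 0]],
  [0.3, [0, 0, 0], [0, 0, 0]],
])

```text
time_s: 13.28
eef_pos: [544.2, 67.9, 69.8]
ee_rot: [0.073, 0.783, -0.093, 0.611]
force: [1.6, -0.6, 0.2]
grip_width: 0.481
grip_force: 31.0
```

```bash
cat >> h.py <<'E'
def rep():
    s,M=st(); g=s["eef_pos"]-18.7*M[:,2]; y=np.radians(-13.6); d=g[:2]-[517,74.3]; F=s["force"]
    print("grasp",g.round(1),"scanner xy",round(np.cos(y)*d[0]+np.sin(y)*d[1],1),round(-np.sin(y)*d[0]+np.cos(y)*d[1],1),"Fx %.1f Fy %.1f"%(np.cos(y)*F[0]+np.sin(y)*F[1],-np.sin(y)*F[0]+np.cos(y)*F[1]))
E
python3 - <<'E'
from h import *
rep(); c=cam("wrist"); measure(c)
E
```

```text
t 13.28 q [  1.8  41.4 130.6 196.1  68.2 -92.3] p [544.2  67.9  69.8] F [ 1.6 -0.6  0.2] g 0.481 31.0
head -13.6 pitchdown 14.0 ytool_z 0.000 x_z 0.97
grasp [526.6  72.1  74.3] scanner xy 9.8 0.1 Fx 1.7 Fy -0.3
capz 117.4 top mean [520.   72.9 116.3]
cap axis [525.9  72.2] 2449
dotpx 320.41150442477874 179.19026548672565
dot [540.2  69.2 116.5] 226 ang -11.8 14.6
px 270 372 175 271
```

Request:
servo_tool([
  [0.3, [0.00024, 0, 0.00097], [0, 0, 0]],
  [0.3, [0.00024, 0, 0.00097], [0, 0, 0]],
  [0.3, [0.00024, 0, 0.00097], [0, 0, 0]],
  [0.3, [0.00024, 0, 0.00097], [0, 0, 0]],
  [0.3, [0.00024, 0, 0.00097], [0, 0, 0]],
  [0.3, [0.00024, 0, 0.00097], [0, 0, 0]],
  [0.3, [0, 0, 0], [0, 0, 0]],
])

```text
time_s: 13.92
eef_pos: [549.6, 66.6, 69.8]
ee_rot: [0.073, 0.783, -0.093, 0.611]
force: [-5.8, 0.8, 4.6]
grip_width: 0.476
grip_force: 31.7
```

Run:
```python
from h import *
rep()
```

```text
t 13.92 q [  1.5  41.4 129.9 195.9  67.5 -92.5] p [549.6  66.6  69.8] F [-5.8  0.8  4.6] g 0.476 31.7
head -13.6 pitchdown 14.0 ytool_z 0.000 x_z 0.97
grasp [531.9  70.8  74.3] scanner xy 15.3 0.1 Fx -5.8 Fy -0.5
```

Request:
servo_tool([
  [0.3, [0.00024, 0, 0.00097], [0, 0, 0]],
  [0.3, [0.00024, 0, 0.00097], [0, 0, 0]],
  [0.3, [0, 0, 0], [0, 0, 0]],
])

```text
time_s: 14.17
eef_pos: [551.4, 66.1, 69.8]
ee_rot: [0.073, 0.783, -0.093, 0.611]
force: [-6.0, 1.0, 5.6]
grip_width: 0.475
grip_force: 31.7
```

Run:
```python
from h import *
rep()
```

```text
t 14.17 q [  1.4  41.4 129.6 195.8  67.3 -92.5] p [551.4  66.1  69.8] F [-6.   1.   5.6] g 0.475 31.7
head -13.6 pitchdown 14.1 ytool_z 0.000 x_z 0.97
grasp [533.8  70.4  74.3] scanner xy 17.3 0.1 Fx -6.0 Fy -0.4
```

Request:
servo_tool([
  [0.3, [0.00024, 0, 0.00097], [0, 0, 0]],
  [0.3, [0, 0, 0], [0, 0, 0]],
])

```text
time_s: 14.33
eef_pos: [551.8, 66.0, 69.7]
ee_rot: [0.073, 0.783, -0.093, 0.611]
force: [-10.5, 1.3, 7.7]
grip_width: 0.476
grip_force: 32.0
```

Request:
servo_tool([
  [0.3, [0.00024, 0, 0.00097], [0, 0, 0]],
  [0.3, [0, 0, 0], [0, 0, 0]],
])

```text
time_s: 14.5
eef_pos: [552.1, 66.0, 69.6]
ee_rot: [0.073, 0.783, -0.093, 0.611]
force: [-17.9, 4.1, 11.8]
grip_width: 0.478
grip_force: 32.0
```

Run:
```python
from h import *
rep()
```

```text
t 14.50 q [  1.4  41.4 129.5 195.7  67.2 -92.6] p [552.1  66.   69.6] F [-17.9   4.1  11.8] g 0.478 32.0
head -13.5 pitchdown 14.1 ytool_z 0.001 x_z 0.97
grasp [534.5  70.2  74.2] scanner xy 17.9 0.1 Fx -18.4 Fy -0.2
```

Hard stop reached at about 18 N. I'll ease slightly, hold, and check.

Request:
servo_tool([
  [0.3, [-0.0001, 0, -0.0005], [0, 0, 0]],
  [0.3, [0, 0, 0], [0, 0, 0]],
  [0.3, [0, 0, 0], [0, 0, 0]],
  [0.3, [0, 0, 0], [0, 0, 0]],
  [0.3, [0, 0, 0], [0, 0, 0]],
  [0.3, [0, 0, 0], [0, 0, 0]],
  [0.3, [0, 0, 0], [0, 0, 0]],
  [0.3, [0, 0, 0], [0, 0, 0]],
])

```text
time_s: 15.17
eef_pos: [552.0, 66.0, 69.6]
ee_rot: [0.073, 0.783, -0.093, 0.611]
force: [-15.1, 2.5, 8.8]
grip_width: 0.473
grip_force: 31.5
```

Run:
```python
from h import *
rep(); c=cam("wrist"); save(c,"w7.png"); measure(c)
```

```text
t 15.17 q [  1.4  41.4 129.5 195.8  67.2 -92.6] p [552.   66.   69.6] F [-15.1   2.5   8.8] g 0.473 31.5
head -13.5 pitchdown 14.1 ytool_z 0.001 x_z 0.97
grasp [534.4  70.2  74.1] scanner xy 17.9 0.1 Fx -15.2 Fy -1.2
capz 117.3 top mean [527.8  71.  116.2]
cap axis [533.8  70.3] 2444
dotpx 320.6666666666667 179.00913242009133
dot [547.9  67.3 116.5] 219 ang -11.9 14.4
px 270 473 175 334
```

View pics/w7.png

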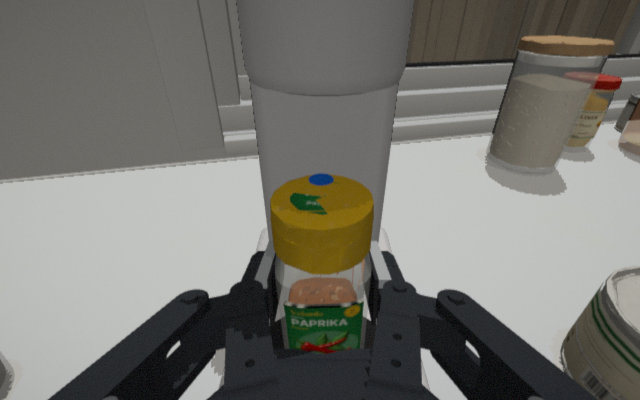

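The jar is pressed square, with the green label toward the camera and the dot at (320,180) centred toward the plate. Now I'll draw back about 9 mm and let go.

Request:
servo_tool([
  [0.3, [-0.00024, 0, -0.00097], [0, 0, 0]],
  [0.3, [-0.00024, 0, -0.00097], [0, 0, 0]],
  [0.3, [-0.00024, 0, -0.00097], [0, 0, 0]],
  [0.3, [-0.00024, 0, -0.00097], [0, 0, 0]],
  [0.3, [-0.00024, 0, -0.00097], [0, 0, 0]],
  [0.3, [-0.00024, 0, -0.00097], [0, 0, 0]],
  [0.3, [-0.00024, 0, -0.00097], [0, 0, 0]],
  [0.3, [-0.00024, 0, -0.00097], [0, 0, 0]],
  [0.3, [-0.00024, 0, -0.00097], [0, 0, 0]],
  [0.3, [-0.00024, 0, -0.00097], [0, 0, 0]],
])

```text
time_s: 16.05
eef_pos: [543.4, 68.0, 69.7]
ee_rot: [0.073, 0.783, -0.093, 0.611]
force: [1.6, -0.0, -0.3]
grip_width: 0.478
grip_force: 30.3
```

Request:
servo_tool([
  [0.3, [-0.00024, 0, -0.00097], [0, 0, 0]],
  [0.3, [0, 0, 0], [0, 0, 0]],
  [0.3, [0, 0, 0], [0, 0, 0]],
])

```text
time_s: 16.3
eef_pos: [542.4, 68.3, 69.7]
ee_rot: [0.073, 0.783, -0.093, 0.611]
force: [0.2, -0.5, 0.7]
grip_width: 0.481
grip_force: 30.5
```

Run:
```python
from h import *
rep()
```

```text
t 16.30 q [  1.9  41.3 130.8 196.2  68.4 -92.3] p [542.4  68.3  69.7] F [ 0.2 -0.5  0.7] g 0.481 30.5
head -13.6 pitchdown 14.1 ytool_z 0.000 x_z 0.97
grasp [524.8  72.5  74.2] scanner xy 8.0 0.1 Fx 0.4 Fy -0.4
```

Request:
servo_tool([
  [-0.4, [0, 0, 0], [0, 0, 0]],
  [-0.4, [0, 0, 0], [0, 0, 0]],
  [-0.4, [0, 0, 0], [0, 0, 0]],
  [-0.4, [0, 0, 0], [0, 0, 0]],
])

```text
time_s: 16.63
eef_pos: [542.4, 68.3, 69.7]
ee_rot: [0.073, 0.783, -0.093, 0.611]
force: [0.4, 0.5, 0.6]
grip_width: 0.699
grip_force: 0.0
```

Request:
servo_tool([
  [-0.4, [0, 0, -0.009], [0, 0, 0]],
  [-0.4, [0, 0, -0.009], [0, 0, 0]],
  [-0.4, [0, 0, -0.009], [0, 0, 0]],
  [-0.4, [0, 0, -0.009], [0, 0, 0]],
  [-0.4, [0, 0, -0.009], [0, 0, 0]],
  [-0.4, [0, 0, -0.009], [0, 0, 0]],
  [-0.4, [0, 0, -0.009], [0, 0, 0]],
  [-0.4, [0, 0, -0.009], [0, 0, 0]],
  [-0.4, [0, 0, 0], [0, 0, 0]],
  [-0.4, [0, 0, 0], [0, 0, 0]],
])

```text
time_s: 17.47
eef_pos: [474.4, 84.9, 87.3]
ee_rot: [0.073, 0.783, -0.093, 0.611]
force: [-0.3, -0.7, 0.8]
grip_width: 0.697
grip_force: 0.0
```

Run:
```python
from h import *
rep(); c=cam("wrist"); save(c,"w8.png"); measure(c)
c=cam("top"); measure(c); c=cam("scene"); cv2.imwrite("pics/s8.png",cv2.resize(c["pixels"][100:260,220:420,::-1],None,fx=4,fy=3.75,interpolation=cv2.INTER_CUBIC))
```

```text
t 17.47 q [  6.3  37.8 139.6 200.1  73.5 -90.9] p [474.4  84.9  87.3] F [-0.3 -0.7  0.8] g 0.697 0.0
head -13.5 pitchdown 14.0 ytool_z 0.000 x_z 0.97
grasp [456.8  89.2  91.9] scanner xy -62.0 0.3 Fx -0.2 Fy -0.7
capz 116.9 top mean [517.4  72.4 115.9]
cap axis [523.5  71.6] 1127
dotpx 323.5844155844156 151.41558441558442
dot [537.4  68.5 116.5] 77 ang -12.4 14.2
px 292 357 150 205
capz 120.2 top mean [519.   70.6 118. ]
cap axis [525.7  72. ] 15
dotpx 0 0
px 338 357 198 213
```

View pics/s8.png

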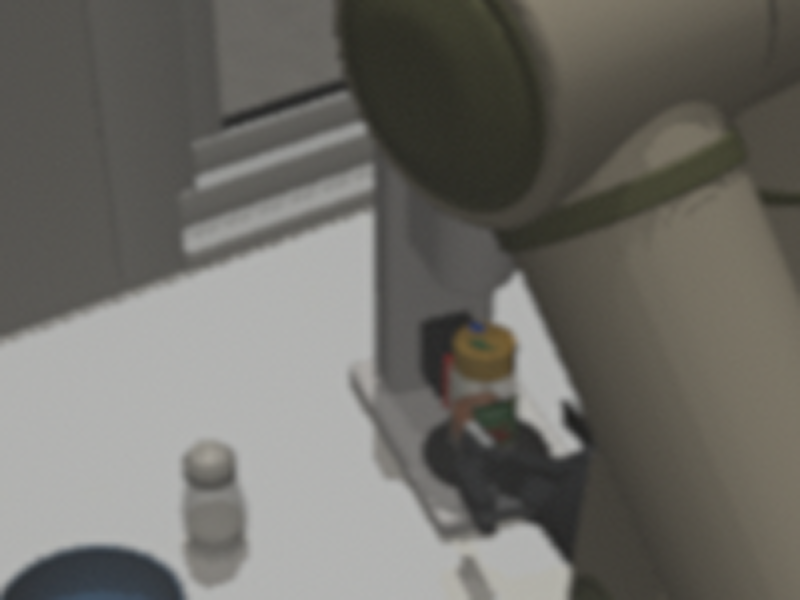

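The scene view shows the jar upright just in front of the red plate, the blue dot at (478,327) on the plate side, the salt undisturbed and the gripper clear of the jar.

```bash
python3 -c "
from rig import *
print(finish_job())"
```

```text
the job is handed in; nothing more can be done
None
```

The job is handed in (no verdict came back): the jar was turned sticker to plate, pressed to the plate's hard stop (about 18 N at most), held for over half a second, drawn back about 10 mm, and by the last pictures left upright and square to the plate with roughly a 4 mm gap and the gripper clear.

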